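# Crank the assembly vise shut on a casing

## Robot

A 6-joint arm with a two-finger parallel gripper is mounted at the origin on the work surface. World frame = base frame: x ahead of the robot, y to its left, z up, the work surface at z = 0. Lengths are in m, angles in rad, forces in N, time in s.
With the tool pointing down it reaches from about 0.375 to 0.9 m from the base axis. Payload 3.1 kg.
Tool frame: the origin (TCP) lies on the centre line of the jaws, within the pads' length; the fingertips stand 19 mm ahead of it and the grasp point (between the pads) is the TCP; z points along the fingers, y is the line along which they close (so a half turn about z gives the same grasp; the last joint's range is limited). The gripper opens to 85 mm and grips with 20 to 120 N. Pads are 22 mm wide; open, the fingers measure 114 mm over their backs; the gripper's body (76 mm by 85 mm) begins 54 mm behind the grasp point. The pads swing forward as they close: fully open they stand 13 mm farther back than shut.
Start: joints at [1.117, 0.527, 1.433, -0, 1.181, -0.178], TCP at [0.17, 0.602, 0.25] pointing down, gripper open.
Joint ranges: [-3.08, 3.08], [-0.75, 2.2], [0.22, 2.44], [-1.43, 4.57], [0, 2.65], [-2.85, 2.85]. Speed limits (rad/s): [2.79, 2.79, 3.14, 3.14, 3.14, 3.14].

## Interface

Orientations are given as a unit quaternion [x, y, z, w].
In Python, from station import manip, cams, sign_off gives the robot as it stands.
- The arm moves only by the tool carry_out, never from a script. Its argument "targets" is a list that holds one entry, the list of rows, each a list of 7 numbers: the shift along the tool's x, y, z in cm, then the turn, a rotation vector about the tool's x, y, z in degrees, then the finger opening in cm, from 0 to 8.54. A call has 1 to 12 rows; each row is the pose to reach, as a shift and turn from the pose commanded when the call began, along the tool's axes at that moment; what a row does not reach only later rows make up. A row lasts 1/12 s, in which the tool goes at most 41.7 mm and 7.16 degrees, less where a joint would pass 70% of its speed; a pose out of reach is approached as far as the arm can. A call with a gripper value outside its range is refused whole. The fingers move at their own pace and stop on an object; "force" is the grip in N (left out, the last holds). Time passes only in rows, so rows that repeat a pose let the fingers close. It gives the time, the measured TCP pose, the force, the opening and the grip force at its end, in the units of the state.
- manip.sense(): the state, without advancing time (a new reading comes with each control period).
- cams.snapshot(name): name is "scene" or "top"; returns the picture (400x640x3 uint8, red, green, blue); there is no depth.
- cams.camera_info(name): a dict with "K" (3x3 intrinsics, pixels), "T" (4x4, takes a point from camera to world coordinates). Camera axes: x right, y down, z forward; pixel columns grow to the right and rows downward; lengths in m; the calibration is good to about 2 mm. A picture is of the moment at which its call begins. camera_info takes no time and is no camera call.
- sign_off(): hands the job in; it is judged then, once.
The state is a dict: "t": time; "q": joint angles; "qd": joint speeds; "tau": joint torques, N m; "tcp_pos": TCP position; "tool_rot": TCP orientation; "force": force on the tool from outside, world axes, zero at the start; "ft_torque": the same for the moment, N m; "finger_gap": opening from 0.0 (shut) to 1.0 (fully open); "gripper_force": force on a finger pad.
Only numpy, scipy, OpenCV 4.12 (cv2) and the standard library are available. Lean on these libraries where they do the work, as an engineer would, in place of code of your own. Each camera call takes 0.05 s, during which the arm holds its last target. There are 200 camera calls.

## Task

Lay the black casing flat between the jaws of the bench vise, then wind the handwheel clockwise, taking a fresh hold as each grip goes under the canopy, until the casing is squarely and firmly clamped against the fixed jaw. Do not crush the casing by overtightening, move the jaw only by its wheel, leave the other things on the bench alone, and let go of everything.

Things in the scene. Friction and masses are not known exactly. Their poses are not given: they have to be found in the camera images.
- vise: Grey bench assembly vise, fixed to the bench. Origin on the bench, on its base plate (x -125 to 125 mm, y -250 to 150 mm, 20 mm thick). Its x axis points away from the robot (yaw up to 0.25 rad), y left, z up. On the left the bed with two jaws that close along x; on the right a handwheel with vertical axis at x=0, y=-140 mm, its rear part under a canopy.
- bed (a point): Centre of the top of the vise's aluminium bed, 40 mm above the bench, at x=0, y=65 mm of the vise. The bed is 240 mm along the vise's x, 130 mm along y. The casing belongs here, lying flat, its 60 mm width between the jaws, its long y axis along the vise's y (either way round), its middle within 20 mm of the bed's middle line.
- fixed_face (a point): Middle of the fixed steel jaw's clamping face, 75 mm ahead (+x) of the bed centre, looking back to -x. This jaw, on the bed's far end, is 130 mm wide, 30 mm thick, top 72 mm above the bench.
- canopy (a point): Middle of the lower front edge of the fixed grey drive housing over the wheel's rear part: 35 mm beyond the wheel's axis, 128 mm above the bench. From this edge it reaches 115 mm to +x and 100 mm to either side; its top is 163 mm above the bench. So a grip can be held from above only on the robot's side of the wheel.
- wheel: Aluminium handwheel, diameter 180 mm, 14 mm thick. Origin on its vertical axis at its underside, 51 mm above the bench; z up, x and y turn with it. Four upright round black grips, fixed to it (diameter 24, 50 mm tall, tops 115 mm above the bench), stand 75 mm from the axis on its +x, +y, -x, -y axes. Clockwise from above closes the vise: 63 mm a turn (10 mm per rad).
- grip (a point): The grip on the wheel's +x axis (one of four alike), on its centre line, 40 mm above the wheel's underside. From the start 0.95 to 1.2 turns bring the facing onto a casing that lies against the fixed jaw. Steady drag 0.35 N m (about 4.7 N at a grip). 10 N of clamping adds 1.3 N at the grip. Let go, it holds up to 35 N of clamping. Firm is 15 to 35 N of clamping; over 70 N crushes the casing.
- jaw: Moving steel jaw at the bed's near end, 130 mm wide along y, 30 mm thick, top 71 mm above the bench. Origin on the bed top, middle of the jaw, x towards the fixed jaw. It carries the sprung facing (see point face) and is driven by the wheel; the robot should not push it (under 12 N).
- face (a point): Middle of the unpressed face of the black rubber facing on the moving jaw, 34 mm ahead (+x) of the jaw's origin; moves with the jaw, not with the springs. The facing gives 4 N per mm, up to 11 mm. Opening to the fixed jaw 120 to 135 mm at the start. From contact 0.4 to 0.9 rad more of the wheel is firm; beyond 1.1 rad the springs bottom and force rises sharply.
- casing: Loose black plastic instrument casing, 0.3 to 0.65 kg. Origin at the centre of its underside. Body 60 mm along its x, 120 mm along y, 30 mm tall; on its top, in the middle, a rib to hold it by: 24 mm along x, 90 mm along y, top 65 mm above the underside. z up.
- bin: Bystander: cardboard-brown open parts bin 100 x 120 x 55 mm, origin at the centre of its underside. Leave alone.
- flux: Bystander: bottle 44 mm in diameter, 105 mm tall, origin at the centre of its underside. Leave alone.
- driver: Bystander: screwdriver lying on the bench. Leave alone.
Things that resemble listed ones, but are neither listed nor needed, are in the scene too. Of the things that look like the casing, take the one that is farthest to the robot's right at the start.

How it is judged:
By the outcome, as a careful person would: the job done as asked, in the order asked, and still so for the second after the job is handed in, with the robot touching nothing.
It also fails if it takes over 72 s, if anything falls off the work surface, if the arm or the gripper's body presses on something with over 40 N, if the wrist force passes 120 N, or if a joint passes its speed limit or range.

## Working session

There is one attempt and no reset: what is moved stays moved. The work goes in short steps, Python scripts to look and compute and a tool call to move; the robot and the scene stay as the last step left them, time stands still between calls to the robot, and variables do not carry over. Pictures are saved under pics/ and viewed, at most 10 in all, crops included, and the job is handed in when it is done.

Besides the shell and the picture viewer there is one more tool, called as name(argument=value, ...), one argument or row to a line, values as JSON. carry_out: Moves the arm, as the interface text tells. Its arguments: {"type":"object","properties":{"targets":{"type":"array"},"force":{"type":"number"}},"required":["targets"]}

```bash
mkdir -p pics; python3 - <<'E'
from station import manip,cams
import cv2,numpy as np
for n in("scene","top"):
    im=cams.snapshot(n); cv2.imwrite(f"pics/{n}0.png",im[:,:,::-1])
    c=cams.camera_info(n); print(n,np.round(c["K"],1).tolist(),np.round(c["T"],3).tolist())
s=manip.sense(); print({k:np.round(v,3).tolist() for k,v in s.items()})
E
```

```text
scene [[366.9, 0.0, 314.0], [0.0, 366.9, 200.8], [0.0, 0.0, 1.0]] [[0.63, 0.638, -0.442, 1.14], [0.776, -0.52, 0.356, -0.367], [-0.003, -0.568, -0.823, 1.188], [0.0, 0.0, 0.0, 1.0]]
top [[482.0, 0.0, 319.5], [0.0, 482.0, 197.3], [0.0, 0.0, 1.0]] [[0.03, -0.979, 0.204, 0.217], [-1.0, -0.03, 0.004, 0.084], [0.002, -0.204, -0.979, 1.679], [0.0, 0.0, 0.0, 1.0]]
{'t': 0.1, 'q': [1.117, 0.528, 1.434, -0.0, 1.181, -0.178], 'qd': [-0.001, -0.003, -0.002, 0.0, 0.001, 0.001], 'tau': [-0.0, -44.331, -17.859, -0.0, 0.004, 0.0], 'tcp_pos': [0.169, 0.601, 0.249], 'tool_rot': [0.137, 0.991, -0.001, -0.0], 'force': [-0.194, -0.044, 0.134], 'ft_torque': [0.028, 0.0, -0.011], 'gripper_force': 0.0, 'finger_gap': 1.004}
```

View pics/scene0.png

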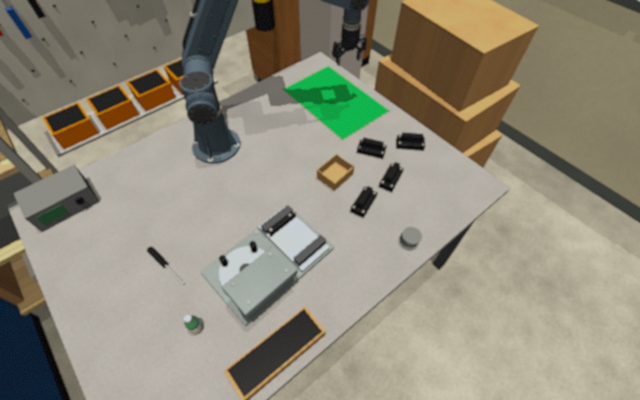

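View pics/top0.png

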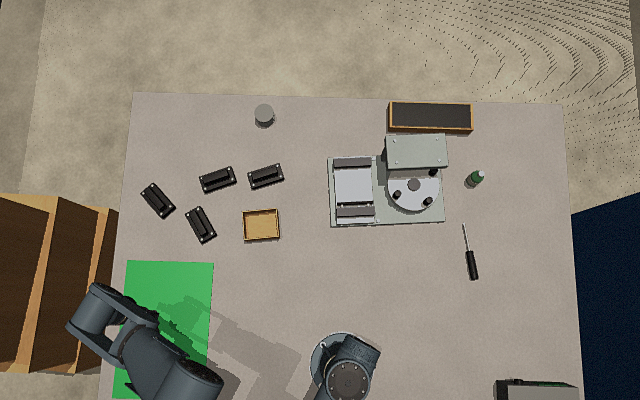

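The scene picture shows four casing-like things: top pixels (158,200), (200,224), (217,179) and (265,176). In the top view, image right is the robot's right (-y), so (265,176) is the one meant (about (364,201) in the scene view). The vise is around (385,190), with the fixed jaw at (352,162), the moving jaw at (355,212), and visible grips at (397,195), (428,201) and (433,172). I'll confirm these in one enlarged crop.

```bash
cat > h.py <<'E'
import numpy as np,cv2
from station import manip,cams
def ray(n,p):
    c=cams.camera_info(n);K,T=np.array(c["K"]),np.array(c["T"])
    d=T[:3,:3]@np.linalg.inv(K)@np.array([p[0],p[1],1.]);return T[:3,3],d/np.linalg.norm(d)
def plane(n,p,z):
    o,d=ray(n,p);return o+d*(z-o[2])/d[2]
def tri(ps,pt):
    o1,a=ray("scene",ps);o2,b=ray("top",pt)
    s=np.linalg.lstsq(np.c_[a,-b],o2-o1,rcond=None)[0]
    p,q=o1+s[0]*a,o2+s[1]*b;return (p+q)/2,np.linalg.norm(p-q)
def proj(n,P):
    c=cams.camera_info(n);K,T=np.array(c["K"]),np.array(c["T"])
    v=K@(T[:3,:3].T@(np.array(P)-T[:3,3]));return v[:2]/v[2]
E
python3 - <<'E'
import cv2,numpy as np
t=cv2.imread("pics/top0.png");s=cv2.imread("pics/scene0.png")
f=lambda im,x,y,w,h,W,H:cv2.resize(im[y:y+h,x:x+w],(W,H),interpolation=cv2.INTER_CUBIC)
a=f(t,240,125,80,110,0 or 320,440) if 0 else None
# top row: top view 240..450 x 125..235 (x3.8); bottom: scene 195..405 x 180..330 
A=f(t,240,128,210,105,630,315);B=f(s,340,130,90,95,285,300) ;C=f(s,195,200,145,126,345,300)
o=np.zeros((600,800,3),np.uint8);o[:315-15,:630]=A[:300];o[300:600,:285]=B;o[300:600,290:635]=C
cv2.imwrite("pics/crop1.png",o)
E
```

```text
(no output)
```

View pics/crop1.png

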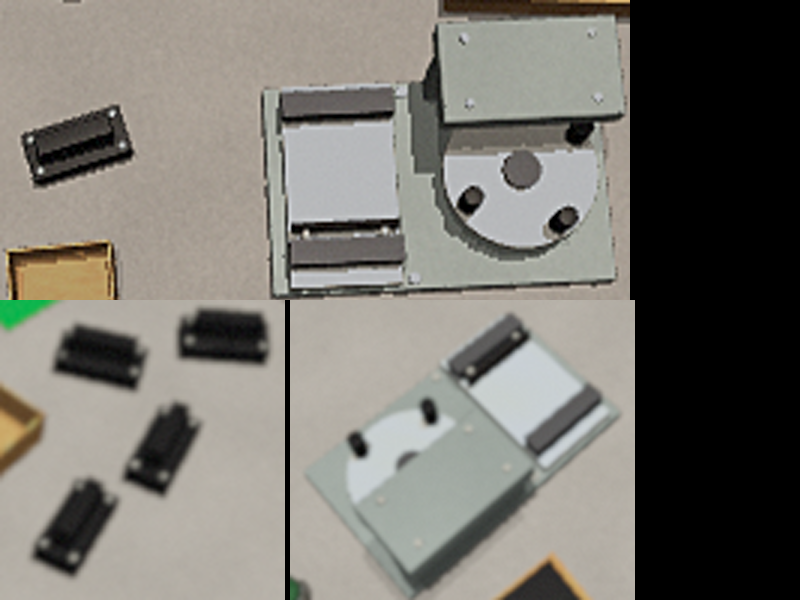

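The crop confirms the target. The casing at top (265,176) / scene (364,201) is the one nearest the vise, so it is farthest right. It has a rib and four pale screws. The canopy screws, grip tops and jaw edges can all be seen, so I'll measure from them.

```bash
cat > m.py <<'E'
from h import *
I={n:cv2.cvtColor(cv2.imread(f"pics/{n}0.png"),cv2.COLOR_BGR2GRAY).astype(float) for n in("scene","top")}
def spot(n,p,r=2,sign=1):
    x,y=int(round(p[0])),int(round(p[1]));w=sign*I[n][y-r:y+r+1,x-r:x+r+1];w=np.clip(w-np.median(w),0,None)
    Y,X=np.mgrid[y-r:y+r+1,x-r:x+r+1];return np.array([(w*X).sum(),(w*Y).sum()])/w.sum()
C=lambda p:((p[0]+.5)/3-.5+240,(p[1]+.5)/3-.5+128)
S=lambda p:((p[0]-290)/2.379+194.8,(p[1]-300)/2.381+199.8)
B=lambda p:(p[0]/3.167+339.7,(p[1]-300)/3.158+129.7)
def both(name,s,t,ref=True):
    if ref:s,t=spot("scene",s),spot("top",t)
    P,e=tri(s,t);print(name,np.round(s,1),np.round(t,1),np.round(P*1e3,1),"err mm %.1f"%(e*1e3));return P
print("canopy");Q=[both(k,S(a),C(b)) for k,a,b in(("nearL",(468,427),(470,104)),("farL",(507,467),(463,39)),("nearR",(381,507),(598,98)),("farR",(417,543),(592,33)))]
c=np.mean(Q,0);u=(Q[0]+Q[1]-Q[2]-Q[3])[:2];f=(Q[1]+Q[3]-Q[0]-Q[2])[:2]
print("centre",c.round(4),"yawY",np.arctan2(-u[0],u[1]),"yawX",np.arctan2(f[1],f[0]))
print("casing");W=[both(k,B(a),C(b)) for k,a,b in(("1",(40,548),(39,171)),("2",(78,560),(124,145)),("3",(112,500),(111,114)))]
for p in((28,139),(111,114),(39,171),(124,145)):print(np.round(plane("top",spot("top",C(p)),.03)*1e3,1))
print("grips");both("L",S((428,402)),C((472,192)),False);both("R",S((356,436)),C((567,212)),False)
print("jaws on z=.072 (top view)");
for p in((281,92),(394,88),(283,120),(395,115),(290,237),(403,233),(291,265),(404,261)):print(p,np.round(plane("top",C(p),.0715)*1e3,1))
print("base z=.02");
for p in((262,88),(272,297),(614,280)):print(p,np.round(plane("top",C(p),.02)*1e3,1))
E
python3 m.py
```

```text
canopy
nearL [269.6 253.2] [396.3 161.7] [ 657.6 -156.2  168.4] err mm 1.5
farL [285.8 269.5] [394.6 139.9] [ 732.2 -150.3  167.8] err mm 2.7
nearR [233.3 288.2] [439.  159.7] [ 674.4 -300.7  148. ] err mm 0.3
farR [248.1 301.2] [436.7 138. ] [ 742.6 -290.   167.3] err mm 0.3
centre [ 0.7017 -0.2243  0.1629] yawY 0.09541764685532438 yawX 0.11592815121824925
casing
1 [351.3 206.7] [253.1 184.4] [601.9 306.  -59.4] err mm 71.0
2 [363.9 212. ] [280.7 175.6] [653.8 247.4  -3.9] err mm 36.9
3 [376.  192.1] [276.9 165.4] [664.9 259.9 124. ] err mm 61.7
[637.3 341.5  30. ]
[671.  244.1  30. ]
[599.5 324.5  30. ]
[634.2 229.1  30. ]
grips
L [252.8 242.6] [397.  191.7] [ 568.7 -166.3  119.7] err mm 0.7
R [222.5 256.9] [428.7 198.3] [ 549.7 -270.6  118.7] err mm 1.8
jaws on z=.072 (top view)
(281, 92) [691.   45.9  71.5]
(394, 88) [699.8 -84.6  71.5]
(283, 120) [657.6  42.8  71.5]
(395, 115) [667.5 -86.   71.5]
(290, 237) [521.   31.6  71.5]
(403, 233) [529.5 -96.1  71.5]
(291, 265) [489.   29.8  71.5]
(404, 261) [497.4 -97.5  71.5]
base z=.02
(262, 88) [710.5  67.5  20. ]
(272, 297) [459.5  49.2  20. ]
(614, 280) [ 491.4 -347.2   20. ]
```

```bash
cat > m2.py <<'E'
from m import *
print("=====")
T=[spot("top",C(p)) for p in((28,139),(111,114),(39,171),(124,145))]
for t in T:
    g=proj("scene",plane("top",t,.03));s=spot("scene",g);P,e=tri(s,t);print("screw",g.round(1),s.round(1),P.round(4),"err",round(e*1e3,1))
# whole dark silhouette centroid + rib ends
for n,(x,y,w,h) in(("top",(243,160,45,30)),("scene",(346,184,32,33))):
    g=I[n][y:y+h,x:x+w];m=(g<75).astype(np.uint8);k=max(cv2.findContours(m,cv2.RETR_EXTERNAL,cv2.CHAIN_APPROX_NONE)[0],key=cv2.contourArea)
    r=cv2.minAreaRect(k);print(n,np.array(r[0])+(x,y),r[1:],np.round(cv2.boxPoints(r)+(x,y),1).tolist())
t=cv2.imread("pics/top0.png");s=cv2.imread("pics/scene0.png")
z=lambda im,x,y,w,h:cv2.resize(im[y:y+h,x:x+w],(400,300),interpolation=cv2.INTER_CUBIC)
cv2.imwrite("pics/crop2.png",np.vstack([np.hstack([z(t,244,158,44,33),z(s,340,184,44,33)]),np.hstack([z(t,384,170,64,48),z(s,206,228,64,48)])]))
E
python3 m2.py|sed -n '/=====/,$p'
```

```text
=====
screw [374.8 192.5] [376.  192.1] [0.6383 0.3433 0.0314] err 4.8
screw [362.5 211.4] [362.9 211.1] [0.671  0.2446 0.0319] err 1.5
screw [364.9 188.7] [364.3 187.7] [0.5976 0.3229 0.0362] err 1.5
screw [352.9 207.2] [352.3 206. ] [0.632  0.2279 0.0373] err 1.3
top [265.36476517 176.16726112] ((18.552705764770508, 34.4805908203125), 72.6459732055664) [[246.1, 172.5], [279.1, 162.2], [284.6, 179.9], [251.7, 190.2]]
scene [363.66176605 201.39705849] ((14.234382629394531, 29.497756958007812), 30.963756561279297) [[350.0, 210.4], [365.1, 185.1], [377.4, 192.4], [362.2, 217.7]]
```

View pics/crop2.png

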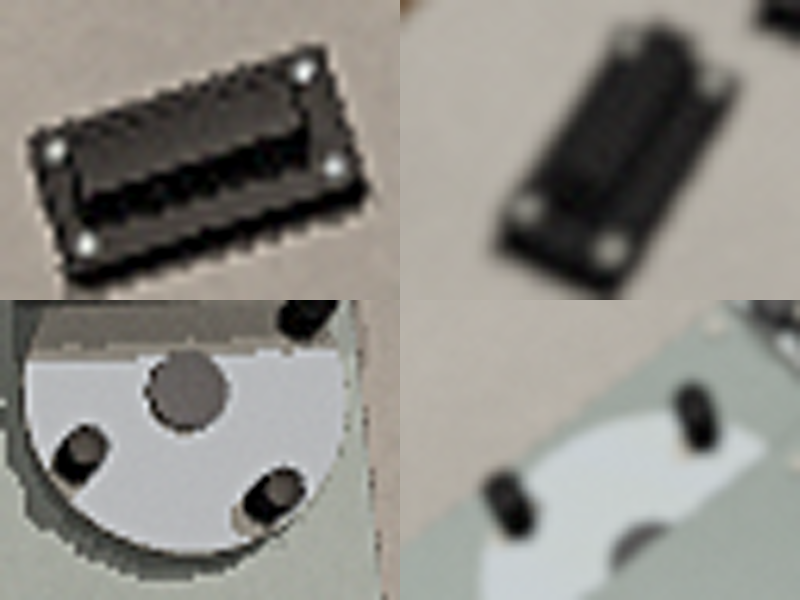

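The crop shows the casing's four screws clearly in both views, giving heights of 31 to 37 mm against the 30 mm expected. The grip tops are at top (397.3,192.1) and (429.0,199.6), and the hub is at (413.6,184.2). I'll check the rib height and wheel geometry, then start moving.

```bash
python3 - <<'E'
from h import *
print("rib left end",tri((367.6,186.8),(252.3,176.4)))
a,b=plane("top",(397.3,192.1),.115),plane("top",(429.0,199.6),.115);print(a,b,np.linalg.norm(a-b)*1e3,"(106.1 expected)")
print("hub .065",plane("top",(413.6,184.2),.065))
ax=np.array([.607,-.230])
for g in(a,b):
    d=g[:2]-ax;print(np.linalg.norm(d),np.degrees(np.arctan2(d[1],d[0]))%360)
m=(a+b)[:2]/2;d=(b-a)[:2];n=np.array([-d[1],d[0]]);print("axis from grips",m+n/2,m-n/2)
E
```

```text
rib left end (array([0.61746936, 0.32066926, 0.06563435]), np.float64(0.006780772968477001))
[ 0.56817154 -0.16837946  0.115     ] [ 0.54592502 -0.2733185   0.115     ] 107.27120591611838 (106.1 expected)
hub .065 [ 0.60895557 -0.23261184  0.065     ]
0.07283365004827065 122.21593028389738
0.07487754197586506 215.3468417169323
axis from grips [ 0.6095178  -0.23197224] [ 0.50457876 -0.20972572]
```

carry_out(
  targets=[
    [[-3.8,-1.27,0.3,0,0,4.53,6],[-7.6,-2.54,0.6,0,0,9.07,6],[-11.4,-3.81,0.9,0,0,13.6,6],[-15.2,-5.08,1.2,0,0,18.1,6],[-19.0,-6.35,1.5,0,0,22.7,6],[-22.8,-7.62,1.8,0,0,27.2,6],[-26.6,-8.89,2.1,0,0,31.7,6],[-30.4,-10.16,2.4,0,0,36.3,6],[-34.2,-11.43,2.7,0,0,40.8,6],[-38.0,-12.7,3.0,0,0,45.3,6],[-41.8,-13.97,3.3,0,0,49.9,6],[-45.6,-15.24,3.6,0,0,54.4,6]],
  ],
)

```text
t: 1.1
tcp_pos: [0.5682, 0.3296, 0.2136]
tool_rot: [0.576, 0.817, -0.0, -0.0]
force: [0.4, 1.8, 0.6]
finger_gap: 0.702
gripper_force: 0.0
```

The rib end triangulates to 65.6 mm, matching the 65 mm given. The grip spacing is 107 mm against 106 expected, and the wheel axis is at about (0.6085,-0.2315). Next I descend onto the rib and close.

carry_out(
  targets=[
    [[-3.2,2.4,2.5,0,0,0,6],[-6.4,4.8,5,0,0,0,6],[-6.4,4.8,8.5,0,0,0,6],[-6.4,4.8,12,0,0,0,6],[-6.4,4.8,14,0,0,0,6],[-6.4,4.8,15.2,0,0,0,6],[-6.4,4.8,15.7,0,0,0,6],[-6.4,4.8,15.7,0,0,0,1.5],[-6.4,4.8,15.7,0,0,0,1.5],[-6.4,4.8,15.7,0,0,0,1.5],[-6.4,4.8,15.7,0,0,0,1.5],[-6.4,4.8,15.7,0,0,0,1.5]],
  ],
  force=50,
)

```text
t: 2.1
tcp_pos: [0.6349, 0.2879, 0.0597]
tool_rot: [0.574, 0.819, 0.001, 0.001]
force: [-0.4, 1.2, 4.2]
finger_gap: 0.275
gripper_force: 52.9
```

carry_out(
  targets=[
    [[0,0,-2,0,0,0,1.5],[0,0,-5.5,0,0,0,1.5],[0,0,-9,0,0,0,1.5],[-1.7,-0.6,-12,0,0,0.9,1.5],[-4.9,-1.8,-14,0,0,2.7,1.5],[-8.4,-3.1,-14,0,0,4.6,1.5],[-12.2,-4.5,-14,0,0,6.6,1.5],[-16.0,-5.9,-14,0,0,8.6,1.5],[-19.7,-7.2,-14,0,0,10.7,1.5],[-23.2,-8.5,-14,0,0,12.6,1.5],[-26.7,-9.8,-14,0,0,14.4,1.5],[-29,-10.6,-14,0,0,15.7,1.5]],
  ],
)

```text
t: 3.1
tcp_pos: [0.6318, -0.0253, 0.1968]
tool_rot: [0.682, 0.731, -0.001, 0.0]
force: [1.4, 0.3, -4.5]
finger_gap: 0.272
gripper_force: 51.6
```

```bash
python3 - <<'E'
from h import *
s=manip.sense();print(np.round(s["tcp_pos"],4),np.round(s["tool_rot"],3),s["finger_gap"],s["gripper_force"],s["force"])
t,sc=cams.snapshot("top"),cams.snapshot("scene")
z=lambda im,x,y,w,h:cv2.resize(im[y:y+h,x:x+w,::-1],(400,300),interpolation=cv2.INTER_CUBIC)
cv2.imwrite("pics/carry.png",np.hstack([z(t,300,130,120,90),z(sc,240,150,120,90)]))
E
```

```text
[ 0.6318 -0.0253  0.1968] [ 0.682  0.731 -0.001  0.   ] 0.27247499549001547 51.56527519226074 [ 1.35558733  0.27493657 -4.51961229]
```

View pics/carry.png

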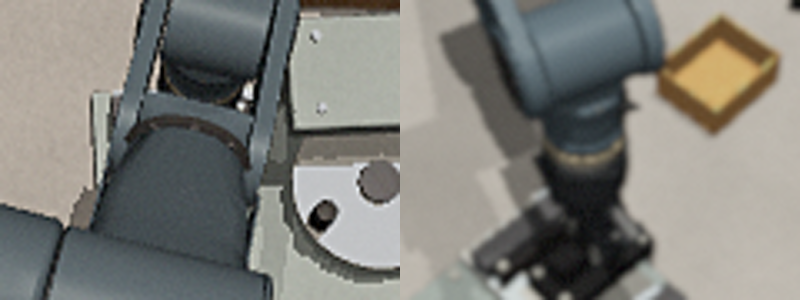

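The casing is held level over the bed, with a gap of 23.3 mm and a load of about 4.5 N (around 0.46 kg). Lowering now.

carry_out(
  targets=[
    [[0,-0.1,2,0,0,0,1.5],[0,-0.1,4.5,0,0,0,1.5],[0,-0.1,6.5,0,0,0,1.5],[0,-0.1,8,0,0,0,1.5],[0,-0.1,8.6,0,0,0,1.5],[0,-0.1,9.0,0,0,0,1.5],[0,-0.1,9.2,0,0,0,1.5],[0,-0.1,9.2,0,0,0,1.5]],
  ],
)

```text
t: 3.87
tcp_pos: [0.6322, -0.0213, 0.1057]
tool_rot: [0.681, 0.732, 0.0, 0.0]
force: [-0.6, -0.3, -5.6]
finger_gap: 0.269
gripper_force: 51.5
```

```bash
python3 - <<'E'
from h import *
s=manip.sense();print({k:np.round(s[k],4).tolist() for k in("tcp_pos","tool_rot","force","ft_torque","finger_gap")})
E
```

```text
{'tcp_pos': [0.6322, -0.0213, 0.1057], 'tool_rot': [0.6808, 0.7324, 0.0003, 0.0004], 'force': [-0.5673, -0.3409, -5.6016], 'ft_torque': [0.0218, -0.0551, -0.0088], 'finger_gap': 0.269}
```

carry_out(
  targets=[
    [[0,0,0.3,0,0,0,1.5],[0,0,0.5,0,0,0,1.5],[0,0,0.58,0,0,0,1.5],[0,0,0.62,0,0,0,1.5],[0,0,0.62,0,0,0,1.5]],
  ],
)

```text
t: 4.28
tcp_pos: [0.6319, -0.0216, 0.0996]
tool_rot: [0.681, 0.732, 0.0, 0.0]
force: [-0.6, 0.4, -3.5]
finger_gap: 0.271
gripper_force: 51.8
```

The bed contact starts at z 0.0996, which matches a 40 mm bed. Now I nudge gently toward the fixed jaw.

carry_out(
  targets=[
    [[0,0.15,0,0,0,0,1.5],[0,0.3,0,0,0,0,1.5],[0,0.4,0,0,0,0,1.5],[0,0.4,0,0,0,0,1.5]],
  ],
)

```text
t: 4.62
tcp_pos: [0.6359, -0.0214, 0.0996]
tool_rot: [0.681, 0.732, -0.0, 0.0]
force: [-3.5, -0.4, 1.3]
finger_gap: 0.267
gripper_force: 52.5
```

carry_out(
  targets=[
    [[0,0.1,0,0,0,0,1.5],[0,0.2,0,0,0,0,1.5],[0,0.2,0,0,0,0,1.5]],
  ],
)

```text
t: 4.87
tcp_pos: [0.6364, -0.0214, 0.0997]
tool_rot: [0.681, 0.733, -0.001, -0.001]
force: [-6.6, -0.7, 5.0]
finger_gap: 0.27
gripper_force: 53.1
```

The casing is against the fixed jaw (6.6 N at x=0.6364). I release, lift and travel to the right-hand grip.

carry_out(
  targets=[
    [[0,-0.1,0,0,0,0,4.2],[0,-0.1,0,0,0,0,4.2],[0,-0.1,0,0,0,0,4.2],[0,-0.1,-1.5,0,0,0,4.2],[0,-0.1,-5,0,0,0,4.2],[0,-0.1,-9,0,0,0,4.2],[-2,-0.9,-11,0,0,6,5],[-5.5,-2.5,-11,0,0,13,5],[-9,-4.1,-11,0,0,20,5],[-12.5,-5.6,-11,0,0,27,5],[-16,-7.2,-11,0,0,34,5],[-19.5,-8.7,-11,0,0,41,5]],
  ],
)

```text
t: 5.87
tcp_pos: [0.5651, -0.2237, 0.2096]
tool_rot: [0.896, 0.445, 0.001, 0.001]
force: [1.2, -0.5, 0.6]
finger_gap: 0.589
gripper_force: 0.0
```

```bash
cat > st.py <<'E'
from h import *
from scipy.spatial.transform import Rotation as R
AX=np.array([.6085,-.2315])
def state():
    s=manip.sense();p=np.array(s["tcp_pos"]);M=R.from_quat(s["tool_rot"]).as_matrix()
    d=p[:2]-AX;print("t",round(s["t"],2),"p",p.round(4),"toolY deg",round(np.degrees(np.arctan2(M[1,1],M[0,1])),2),"ang",round(np.degrees(np.arctan2(d[1],d[0]))%360,2),"r",round(np.linalg.norm(d),4),"F",np.round(s["force"],1),"gap",round(s["finger_gap"]*85.4,1),"gf",round(s["gripper_force"],1),"q6",round(s["q"][5],2))
    return p,M
def to(ang,z,r=.075,off=-270,ax=None):
    "shift cm, turn deg, to grip at world angle ang, tool y tangential"
    p,M=state();a=np.radians(ang);g=np.r_[(AX if ax is None else ax)+r*np.array([np.cos(a),np.sin(a)]),z]
    y=np.degrees(np.arctan2(M[1,1],M[0,1]));print("to",ang,(M.T@(g-p)*100).round(2),"turn",round(-((ang+off)-y),1))
E
python3 -c "
from st import *
to(213.2,.098)"
```

```text
t 5.87 p [ 0.5651 -0.2237  0.2096] toolY deg -37.17 ang 169.84 r 0.044 F [ 1.2 -0.5  0.6] gap 50.3 gf 0.0 q6 0.09
to 213.2 [-5.07  1.38 11.16] turn 19.6
```

carry_out(
  targets=[
    [[-2.5,0.7,0,0,0,6.6,5],[-5.07,1.38,0.5,0,0,13.2,5],[-5.07,1.38,1,0,0,19.6,5],[-5.07,1.38,4,0,0,19.6,5],[-5.07,1.38,7.5,0,0,19.6,5],[-5.07,1.38,10,0,0,19.6,5],[-5.07,1.38,11.1,0,0,19.6,5],[-5.07,1.38,11.1,0,0,19.6,5]],
  ],
)

```text
t: 6.53
tcp_pos: [0.5447, -0.27, 0.0954]
tool_rot: [0.957, 0.289, -0.001, -0.002]
force: [-0.5, 0.2, -0.3]
finger_gap: 0.584
gripper_force: 0.0
```

```bash
python3 - <<'E'
from st import *
to(213.2,.098)
t,sc=cams.snapshot("top"),cams.snapshot("scene")
z=lambda im,x,y,w,h:cv2.resize(im[y:y+h,x:x+w,::-1],(400,300),interpolation=cv2.INTER_CUBIC)
cv2.imwrite("pics/g1.png",np.hstack([z(t,320,130,120,90),z(sc,210,190,120,90)]))
E
```

```text
t 6.53 p [ 0.5447 -0.27    0.0954] toolY deg -56.46 ang 211.13 r 0.0745 F [-0.5  0.2 -0.3] gap 49.9 gf 0.0 q6 0.34
to 213.2 [-0.05  0.27 -0.26] turn 0.3
```

View pics/g1.png

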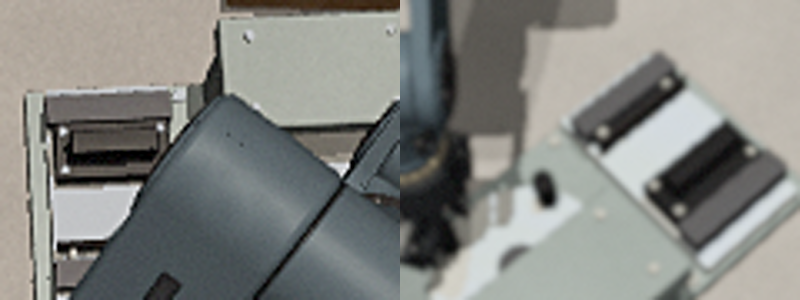

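The picture shows the casing flat against the fixed jaw and centred on the bed, at crop pixels (110,148). The gripper straddles the right-hand grip, so I'll close on it.

carry_out(
  targets=[
    [[0,0.2,-0.1,0,0,0,4],[0,0.2,-0.1,0,0,0,1.5],[0,0.2,-0.1,0,0,0,1.5],[0,0.2,-0.1,0,0,0,1.5],[0,0.2,-0.1,0,0,0,1.5]],
  ],
  force=40,
)

```text
t: 7.05
tcp_pos: [0.548, -0.273, 0.1013]
tool_rot: [0.957, 0.289, 0.001, 0.001]
force: [0.1, 0.9, 6.3]
finger_gap: 0.269
gripper_force: 39.4
```

```bash
python3 - <<'E'
from st import *
p,M=state()
# rows of an arc of N deg clockwise about AX from the present pose, tool co-rotating
def rows(tot,n):
    o=[]
    for k in range(1,n+1):
        a=-np.radians(tot*k/n);Z=R.from_euler('z',a).as_matrix()
        q=np.r_[AX,p[2]]+Z@(p-np.r_[AX,p[2]]);o.append((np.round(M.T@(q-p)*100,2)[:2].tolist(),round(tot*k/n,1)))
    return o
for r in rows(90,18):print(r)
E
```

```text
t 7.05 p [ 0.548  -0.273   0.1013] toolY deg -56.44 ang 214.46 r 0.0734 F [0.1 0.9 6.3] gap 23.0 gf 39.4 q6 0.34
([0.02, -0.64], 5.0)
([0.09, -1.28], 10.0)
([0.22, -1.9], 15.0)
([0.4, -2.52], 20.0)
([0.64, -3.11], 25.0)
([0.93, -3.69], 30.0)
([1.26, -4.23], 35.0)
([1.64, -4.75], 40.0)
([2.07, -5.22], 45.0)
([2.53, -5.66], 50.0)
([3.03, -6.06], 55.0)
([3.57, -6.41], 60.0)
([4.13, -6.72], 65.0)
([4.72, -6.97], 70.0)
([5.33, -7.18], 75.0)
([5.95, -7.32], 80.0)
([6.58, -7.42], 85.0)
([7.22, -7.46], 90.0)
```

carry_out(
  targets=[
    [[0.02,-0.64,0,0,0,5,1.5],[0.09,-1.28,0,0,0,10,1.5],[0.22,-1.9,0,0,0,15,1.5],[0.4,-2.52,0,0,0,20,1.5],[0.64,-3.11,0,0,0,25,1.5],[0.93,-3.69,0,0,0,30,1.5],[0.93,-3.69,0,0,0,30,1.5]],
  ],
)

```text
t: 7.63
tcp_pos: [0.5349, -0.2366, 0.1013]
tool_rot: [1.0, 0.03, 0.001, 0.001]
force: [-1.8, 0.5, 7.9]
finger_gap: 0.269
gripper_force: 40.0
```

```bash
cat >> st.py <<'E'
def arc(tot,n,ax=None,r=None):
    "rows of an arc clockwise from the present pose, tool turning along"
    p,M=state();A=np.r_[AX if ax is None else ax,p[2]]
    for k in range(1,n+1):
        q=A+R.from_euler('z',-np.radians(tot*k/n)).as_matrix()@(p-A);print(np.round(M.T@(q-p)*100,2)[:2].tolist(),round(tot*k/n,1),end="; ")
    print()
E
python3 -c "
from st import *
arc(60,12)"
```

```text
t 7.63 p [ 0.5349 -0.2366  0.1013] toolY deg -86.6 ang 183.93 r 0.0738 F [-1.8  0.5  7.9] gap 23.0 gf 40.0 q6 0.9
[0.02, -0.64] 5.0; [0.1, -1.28] 10.0; [0.23, -1.91] 15.0; [0.42, -2.53] 20.0; [0.66, -3.13] 25.0; [0.95, -3.7] 30.0; [1.3, -4.25] 35.0; [1.68, -4.76] 40.0; [2.11, -5.24] 45.0; [2.58, -5.68] 50.0; [3.09, -6.07] 55.0; [3.63, -6.43] 60.0;
```

The arc is smooth with small forces. I'll finish the stroke.

carry_out(
  targets=[
    [[0.02,-0.64,0,0,0,5,1.5],[0.1,-1.28,0,0,0,10,1.5],[0.23,-1.91,0,0,0,15,1.5],[0.42,-2.53,0,0,0,20,1.5],[0.66,-3.13,0,0,0,25,1.5],[0.95,-3.7,0,0,0,30,1.5],[1.3,-4.25,0,0,0,35,1.5],[1.68,-4.76,0,0,0,40,1.5],[2.11,-5.24,0,0,0,45,1.5],[2.58,-5.68,0,0,0,50,1.5],[3.09,-6.07,0,0,0,55,1.5],[3.63,-6.43,0,0,0,60,1.5]],
  ],
)

```text
t: 8.63
tcp_pos: [0.566, -0.1708, 0.1013]
tool_rot: [0.88, -0.474, 0.0, 0.001]
force: [-5.0, -1.9, 8.2]
finger_gap: 0.263
gripper_force: 40.2
```

```bash
python3 -c "
from st import *
p,M=state()
to(np.degrees(np.arctan2(*(p[:2]-AX)[::-1]))%360+90,.1,r=np.linalg.norm(p[:2]-AX))"
```

```text
t 8.63 p [ 0.566  -0.1708  0.1013] toolY deg -146.64 ang 124.98 r 0.0741 F [-5.  -1.9  8.2] gap 22.5 gf 40.2 q6 2.08
t 8.63 p [ 0.566  -0.1708  0.1013] toolY deg -146.64 ang 124.98 r 0.0741 F [-5.  -1.9  8.2] gap 22.5 gf 40.2 q6 2.08
to 214.98401452772111 [7.62 7.2  0.15] turn -91.6
```

carry_out(
  targets=[
    [[0,0,0,0,0,0,5],[0,0,0,0,0,0,5],[0,0,0,0,0,0,5],[0,0,-3,0,0,0,5],[0,0,-5.5,0,0,-7,5],[1,0.9,-5.5,0,0,-14,5],[2.2,2,-5.5,0,0,-21,5],[3.4,3.2,-5.5,0,0,-28,5],[4.6,4.4,-5.5,0,0,-35,5],[5.8,5.5,-5.5,0,0,-42,5],[6.9,6.5,-5.5,0,0,-49,5],[7.6,7.2,-5.5,0,0,-56,5]],
  ],
)

```text
t: 9.63
tcp_pos: [0.5482, -0.2751, 0.154]
tool_rot: [1.0, -0.001, 0.0, 0.0]
force: [-0.0, -0.5, -0.1]
finger_gap: 0.585
gripper_force: 0.0
```

```bash
python3 -c "
from st import *
to(214.3,.1)"
```

```text
t 9.63 p [ 0.5482 -0.2751  0.154 ] toolY deg -90.11 ang 215.86 r 0.0744 F [-0.  -0.5 -0.1] gap 49.9 gf 0.0 q6 0.93
to 214.3 [-0.16 -0.14  5.4 ] turn -34.4
```

carry_out(
  targets=[
    [[-0.1,-0.1,0.5,0,0,-7,5],[-0.1,-0.1,2.5,0,0,-14,5],[-0.1,-0.1,4.2,0,0,-21,5],[-0.1,-0.1,5.3,0,0,-28,5],[-0.1,-0.1,5.3,0,0,-34.4,3.5],[-0.1,-0.1,5.3,0,0,-34.4,1.5],[-0.1,-0.1,5.3,0,0,-34.4,1.5],[-0.1,-0.1,5.3,0,0,-34.4,1.5],[-0.1,-0.1,5.3,0,0,-34.4,1.5]],
  ],
)

```text
t: 10.38
tcp_pos: [0.5469, -0.2721, 0.1004]
tool_rot: [0.957, 0.291, -0.001, -0.0]
force: [-0.3, -1.0, -8.5]
finger_gap: 0.267
gripper_force: 39.6
```

```bash
python3 -c "
from st import *
arc(66,12)"
```

```text
t 10.38 p [ 0.5469 -0.2721  0.1004] toolY deg -56.11 ang 213.42 r 0.0738 F [-0.3 -1.  -8.5] gap 22.8 gf 39.6 q6 0.34
[0.04, -0.71] 5.5; [0.15, -1.41] 11.0; [0.32, -2.09] 16.5; [0.56, -2.76] 22.0; [0.86, -3.4] 27.5; [1.22, -4.01] 33.0; [1.64, -4.58] 38.5; [2.11, -5.11] 44.0; [2.63, -5.59] 49.5; [3.2, -6.02] 55.0; [3.8, -6.39] 60.5; [4.43, -6.71] 66.0;
```

carry_out(
  targets=[
    [[0.04,-0.71,0,0,0,5.5,1.5],[0.15,-1.41,0,0,0,11,1.5],[0.32,-2.09,0,0,0,16.5,1.5],[0.56,-2.76,0,0,0,22,1.5],[0.86,-3.4,0,0,0,27.5,1.5],[1.22,-4.01,0,0,0,33,1.5],[1.64,-4.58,0,0,0,38.5,1.5],[2.11,-5.11,0,0,0,44,1.5],[2.63,-5.59,0,0,0,49.5,1.5],[3.2,-6.02,0,0,0,55,1.5],[3.8,-6.39,0,0,0,60.5,1.5],[4.43,-6.71,0,0,0,66,1.5]],
  ],
)

```text
t: 11.38
tcp_pos: [0.5455, -0.1917, 0.1004]
tool_rot: [0.96, -0.279, -0.001, 0.0]
force: [-1.4, -2.3, -9.0]
finger_gap: 0.272
gripper_force: 40.6
```

```bash
python3 -c "
from st import *
arc(24,4)
to(213.4,.1,r=.0738)"
```

```text
t 11.38 p [ 0.5455 -0.1917  0.1004] toolY deg -122.34 ang 147.74 r 0.0745 F [-1.4 -2.3 -9. ] gap 23.2 gf 40.6 q6 1.61
[0.04, -0.78] 6.0; [0.16, -1.55] 12.0; [0.36, -2.3] 18.0; [0.64, -3.03] 24.0; 
t 11.38 p [ 0.5455 -0.1917  0.1004] toolY deg -122.34 ang 147.74 r 0.0745 F [-1.4 -2.3 -9. ] gap 23.2 gf 40.6 q6 1.61
to 213.4 [4.42 6.72 0.04] turn -65.7
```

carry_out(
  targets=[
    [[0.04,-0.78,0,0,0,6,1.5],[0.16,-1.55,0,0,0,12,1.5],[0.36,-2.3,0,0,0,18,1.5],[0.64,-3.03,0,0,0,24,1.5],[0.64,-3.03,0,0,0,24,1.5],[0.64,-3.03,0,0,0,24,5],[0.64,-3.03,0,0,0,24,5],[0.64,-3.03,0,0,0,24,5],[0.64,-3.03,-3,0,0,24,5],[0.64,-3.03,-5.5,0,0,17,5],[1.2,-1.5,-5.5,0,0,10,5],[1.8,0.5,-5.5,0,0,3,5]],
  ],
)

```text
t: 12.38
tcp_pos: [0.5613, -0.2057, 0.1594]
tool_rot: [0.955, -0.297, 0.003, 0.0]
force: [0.5, 0.6, 0.3]
finger_gap: 0.589
gripper_force: 0.0
```

```bash
python3 -c "
from st import *
to(213.6,.1,r=.0742)"
```

```text
t 12.38 p [ 0.5613 -0.2057  0.1594] toolY deg -124.5 ang 151.38 r 0.0538 F [0.5 0.6 0.3] gap 50.3 gf 0.0 q6 1.63
to 213.6 [2.54 6.34 5.95] turn -68.1
```

carry_out(
  targets=[
    [[0.5,1.5,0,0,0,-7,5],[1.1,3,0,0,0,-14,5],[1.7,4.5,0,0,0,-21,5],[2.3,5.7,0,0,0,-28,5],[2.55,6.25,0,0,0,-35,5],[2.55,6.25,0.5,0,0,-42,5],[2.55,6.25,2.5,0,0,-49,5],[2.55,6.25,4.3,0,0,-56,5],[2.55,6.25,5.5,0,0,-63,5],[2.55,6.25,5.5,0,0,-68.5,3.5],[2.55,6.25,5.5,0,0,-68.5,1.5],[2.55,6.25,5.5,0,0,-68.5,1.5]],
  ],
)

```text
t: 13.38
tcp_pos: [0.5445, -0.2719, 0.1015]
tool_rot: [0.958, 0.287, 0.0, 0.0]
force: [0.0, -0.8, -4.2]
finger_gap: 0.27
gripper_force: 39.7
```

carry_out(
  targets=[
    [[0,0,0,0,0,0,1.5],[0,0,0,0,0,0,1.5]],
  ],
)

```text
t: 13.55
tcp_pos: [0.5445, -0.2719, 0.1015]
tool_rot: [0.958, 0.287, 0.0, 0.0]
force: [-0.0, -1.8, -3.7]
finger_gap: 0.268
gripper_force: 39.8
```

```bash
python3 -c "
from st import *
arc(66,12)"
```

```text
t 13.55 p [ 0.5445 -0.2719  0.1015] toolY deg -56.62 ang 212.24 r 0.0757 F [-0.  -1.8 -3.7] gap 22.9 gf 39.8 q6 0.34
[0.05, -0.72] 5.5; [0.17, -1.44] 11.0; [0.35, -2.14] 16.5; [0.61, -2.82] 22.0; [0.92, -3.48] 27.5; [1.3, -4.1] 33.0; [1.74, -4.68] 38.5; [2.23, -5.21] 44.0; [2.77, -5.7] 49.5; [3.35, -6.13] 55.0; [3.97, -6.51] 60.5; [4.63, -6.82] 66.0;
```

carry_out(
  targets=[
    [[0.05,-0.72,0,0,0,5.5,1.5],[0.16,-1.43,0,0,0,11,1.5],[0.34,-2.12,0,0,0,16.5,1.5],[0.58,-2.8,0,0,0,22,1.5],[0.89,-3.45,0,0,0,27.5,1.5],[1.26,-4.06,0,0,0,33,1.5],[1.68,-4.64,0,0,0,38.5,1.5],[2.16,-5.17,0,0,0,44,1.5],[2.7,-5.65,0,0,0,49.5,1.5],[3.28,-6.08,0,0,0,55,1.5],[3.89,-6.45,0,0,0,60.5,1.5],[4.53,-6.76,0,0,0,66,1.5]],
  ],
)

```text
t: 14.55
tcp_pos: [0.5445, -0.1899, 0.1014]
tool_rot: [0.959, -0.282, -0.0, 0.0]
force: [-1.1, -1.3, -3.3]
finger_gap: 0.267
gripper_force: 40.4
```

```bash
python3 -c "
from st import *
arc(24,4)
to(213.4,.1,r=.0745)"
```

```text
t 14.55 p [ 0.5445 -0.1899  0.1014] toolY deg -122.78 ang 146.98 r 0.0764 F [-1.1 -1.3 -3.3] gap 22.8 gf 40.4 q6 1.61
[0.05, -0.8] 6.0; [0.17, -1.59] 12.0; [0.38, -2.36] 18.0; [0.67, -3.1] 24.0; 
t 14.55 p [ 0.5445 -0.1899  0.1014] toolY deg -122.78 ang 146.98 r 0.0764 F [-1.1 -1.3 -3.3] gap 22.8 gf 40.4 q6 1.61
to 213.4 [4.63 6.85 0.15] turn -66.2
```

carry_out(
  targets=[
    [[0.05,-0.8,0,0,0,6,1.5],[0.17,-1.57,0,0,0,12,1.5],[0.38,-2.33,0,0,0,18,1.5],[0.67,-3.06,0,0,0,24,1.5],[0.67,-3.06,0,0,0,24,1.5],[0.67,-3.06,0,0,0,24,5],[0.67,-3.06,0,0,0,24,5],[0.67,-3.06,0,0,0,24,5],[0.67,-3.06,-3,0,0,24,5],[0.67,-3.06,-5.5,0,0,17,5],[1.2,-1.5,-5.5,0,0,10,5],[1.8,0.5,-5.5,0,0,3,5]],
  ],
)

```text
t: 15.55
tcp_pos: [0.5587, -0.2041, 0.1587]
tool_rot: [0.954, -0.301, 0.003, 0.0]
force: [0.7, -0.6, -1.2]
finger_gap: 0.584
gripper_force: 0.0
```

carry_out(
  targets=[
    [[0.5,1.5,0,0,0,-7,5],[1.1,3,0,0,0,-14,5],[1.7,4.5,0,0,0,-21,5],[2.3,5.7,0,0,0,-28,5],[2.55,6.25,0,0,0,-35,5],[2.55,6.25,0.5,0,0,-42,5],[2.55,6.25,0.5,0,0,-42,5]],
  ],
)

```text
t: 16.13
tcp_pos: [0.5411, -0.2706, 0.1509]
tool_rot: [0.998, 0.057, -0.0, -0.0]
force: [0.6, -0.5, -0.1]
finger_gap: 0.586
gripper_force: 0.0
```

```bash
python3 - <<'E'
from st import *
to(212.8,.1,r=.0745)
t,sc=cams.snapshot("top"),cams.snapshot("scene");cv2.imwrite("pics/top4.png",t[:,:,::-1]);cv2.imwrite("pics/scene4.png",sc[:,:,::-1])
z=lambda im,x,y,w,h:cv2.resize(im[y:y+h,x:x+w,::-1],(400,400),interpolation=cv2.INTER_CUBIC)
cv2.imwrite("pics/g4.png",np.hstack([z(t,322,150,64,64),z(sc,255,200,80,80)]))
E
```

```text
t 16.13 p [ 0.5411 -0.2706  0.1509] toolY deg -83.48 ang 210.12 r 0.0779 F [ 0.6 -0.5 -0.1] gap 50.1 gf 0.0 q6 0.81
to 212.8 [0.46 0.18 5.09] turn -26.3
```

View pics/g4.png

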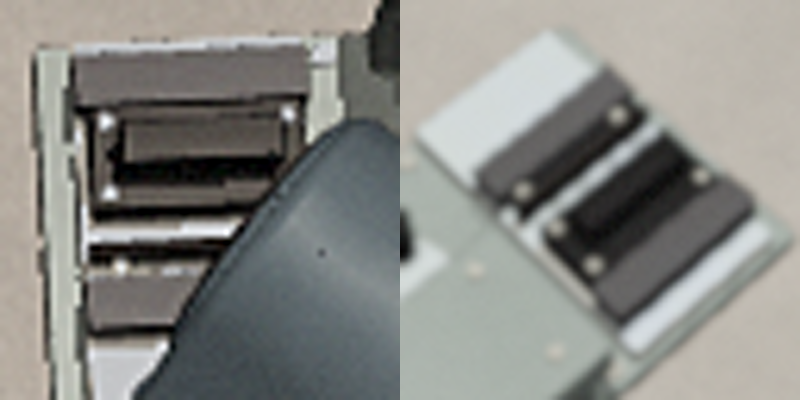

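The view shows the casing square against the fixed jaw. The moving jaw's near-left corner is at top px (336,202), and the strip of bed between the facing and the casing is still about 10 mm. I'll work out the opening.

```bash
python3 - <<'E'
from h import *
xh=np.array([np.cos(.073),np.sin(.073)]);O=np.array([.5981,-.0919])
C=lambda p:((p[0]+.5)/3-.5+240,(p[1]+.5)/3-.5+128);D=lambda p:((p[0]+.5)/6.25-.5+322,(p[1]+.5)/6.25-.5+150)
G=lambda p:((p[0]-400+.5)/5-.5+255,(p[1]+.5)/5-.5+200)
S=lambda p:((p[0]-290)/2.379+194.8,(p[1]-300)/2.381+199.8)
f=lambda n,p,z:round(float((plane(n,p,z)[:2]-O)@xh*1e3),1)
print("top: jaw near edge start/now",f("top",C((291,265)),.071),f("top",D((90,329)),.071),"far edge now",f("top",D((90,276)),.071))
print("facing front edge (dark) start/now ", f("top",C((293,222)),.071),f("top",D((90,244)),.071),"casing near bottom edge z=.04",f("top",D((95,218)),.04),"screws near/far z.07",f("top",D((108,192)),.07),f("top",D((107,120)),.07))
# scene: jaw screws on facing front & casing screws
for a in((524,190),(617,116)):print("scene facing screws z~.06",f("scene",G(a),.06))
for a in((558,229),(594,265),(701,177)):print("scene casing screws z.07",f("scene",G(a),.07))
# top-view facing screw
print("top facing screw z.06",f("top",D((121,266)),.06))
# start scene facing screws from crop1
for a in((470,374),(519,333)):print("start scene",f("scene",S(a),.06))
# jaw top near-edge corners in scene now & start
print("scene jaw near edge now",f("scene",G((478,172)),.071),f("scene",G((603,68)),.071),"start",f("scene",S((444,362)),.071),f("scene",S((515,314)),.071))
print("fixed jaw scene edges now: near",f("scene",G((600,290)),.072),"far",f("scene",G((628,322)),.072),f("scene",G((755,212)),.072))
E
```

```text
top: jaw near edge start/now -99.9 -52.4 far edge now -22.9
facing front edge (dark) start/now  -50.7 -5.0 casing near bottom edge z=.04 16.7 screws near/far z.07 24.1 65.0
scene facing screws z~.06 -17.5
scene facing screws z~.06 -17.8
scene casing screws z.07 26.4
scene casing screws z.07 63.7
scene casing screws z.07 64.0
top facing screw z.06 -15.7
start scene -59.9
start scene -64.2
scene jaw near edge now -45.1 -49.7 start -96.6 -88.8
fixed jaw scene edges now: near 81.1 far 111.2 110.1
```

The jaw has moved 47.5 mm in 271° of wheel (47.3 mm expected). The remaining gap is about 18 mm, so contact should come about 1.8 rad from now. Fourth grip next.

carry_out(
  targets=[
    [[0.4,0.15,1.5,0,0,-7,5],[0.4,0.15,3.2,0,0,-14,5],[0.4,0.15,4.6,0,0,-21,5],[0.4,0.15,5.1,0,0,-26,5],[0.4,0.15,5.1,0,0,-26,3.5],[0.4,0.15,5.1,0,0,-26,1.5],[0.4,0.15,5.1,0,0,-26,1.5],[0.4,0.15,5.1,0,0,-26,1.5],[0.4,0.15,5.1,0,0,-26,1.5]],
  ],
)

```text
t: 16.98
tcp_pos: [0.546, -0.2704, 0.1005]
tool_rot: [0.96, 0.279, 0.0, -0.0]
force: [-0.4, 1.5, -1.6]
finger_gap: 0.27
gripper_force: 39.9
```

```bash
python3 -c "
from st import *
arc(66,12)"
```

```text
t 16.98 p [ 0.546  -0.2704  0.1005] toolY deg -57.61 ang 211.93 r 0.0737 F [-0.4  1.5 -1.6] gap 23.1 gf 39.9 q6 0.36
[0.04, -0.71] 5.5; [0.15, -1.4] 11.0; [0.32, -2.09] 16.5; [0.56, -2.75] 22.0; [0.86, -3.39] 27.5; [1.22, -4.0] 33.0; [1.64, -4.57] 38.5; [2.11, -5.1] 44.0; [2.63, -5.58] 49.5; [3.19, -6.01] 55.0; [3.79, -6.38] 60.5; [4.42, -6.69] 66.0;
```

carry_out(
  targets=[
    [[0.04,-0.71,0,0,0,5.5,1.5],[0.15,-1.41,0,0,0,11,1.5],[0.32,-2.09,0,0,0,16.5,1.5],[0.56,-2.76,0,0,0,22,1.5],[0.86,-3.4,0,0,0,27.5,1.5],[1.22,-4.01,0,0,0,33,1.5],[1.64,-4.58,0,0,0,38.5,1.5],[2.11,-5.11,0,0,0,44,1.5],[2.63,-5.59,0,0,0,49.5,1.5],[3.2,-6.02,0,0,0,55,1.5],[3.8,-6.39,0,0,0,60.5,1.5],[4.43,-6.71,0,0,0,66,1.5]],
  ],
)

```text
t: 17.98
tcp_pos: [0.5465, -0.1905, 0.1005]
tool_rot: [0.957, -0.291, -0.001, 0.001]
force: [-2.4, -2.1, -0.9]
finger_gap: 0.27
gripper_force: 40.5
```

```bash
python3 -c "
from st import *
to(211.9,.1,r=.0745)"
```

```text
t 17.98 p [ 0.5465 -0.1905  0.1005] toolY deg -123.8 ang 146.49 r 0.0744 F [-2.4 -2.1 -0.9] gap 23.1 gf 40.5 q6 1.63
to 211.9 [4.37 6.75 0.06] turn -65.7
```

carry_out(
  targets=[
    [[0.05,-0.78,0,0,0,6,1.5],[0.17,-1.55,0,0,0,12,1.5],[0.37,-2.3,0,0,0,18,1.5],[0.65,-3.03,0,0,0,24,1.5],[0.65,-3.03,0,0,0,24,1.5],[0.65,-3.03,0,0,0,24,5],[0.65,-3.03,0,0,0,24,5],[0.65,-3.03,0,0,0,24,5],[0.65,-3.03,-3,0,0,24,5],[0.65,-3.03,-5.5,0,0,17,5],[1.2,-1.5,-5.5,0,0,10,5],[1.8,0.5,-5.5,0,0,3,5]],
  ],
)

```text
t: 18.98
tcp_pos: [0.5612, -0.2046, 0.1575]
tool_rot: [0.951, -0.309, 0.003, 0.0]
force: [-0.6, -0.6, 0.4]
finger_gap: 0.587
gripper_force: 0.0
```

carry_out(
  targets=[
    [[0.5,1.5,0,0,0,-7,5],[1.1,3,0,0,0,-14,5],[1.7,4.5,0,0,0,-21,5],[2.3,5.7,0,0,0,-28,5],[2.55,6.25,0,0,0,-35,5],[2.55,6.25,0.5,0,0,-42,5],[2.55,6.25,0.5,0,0,-42,5]],
  ],
)

```text
t: 19.57
tcp_pos: [0.5424, -0.2707, 0.1498]
tool_rot: [0.999, 0.048, 0.0, -0.0]
force: [-0.3, -0.6, 0.4]
finger_gap: 0.583
gripper_force: 0.0
```

```bash
python3 - <<'E'
from st import *
to(212.2,.1,r=.0745)
t,sc=cams.snapshot("top"),cams.snapshot("scene");cv2.imwrite("pics/top5.png",t[:,:,::-1]);cv2.imwrite("pics/scene5.png",sc[:,:,::-1])
z=lambda im,x,y,w,h:cv2.resize(im[y:y+h,x:x+w,::-1],(400,400),interpolation=cv2.INTER_CUBIC)
cv2.imwrite("pics/g5.png",np.hstack([z(t,322,150,64,64),z(sc,255,200,80,80)]))
E
```

```text
t 19.57 p [ 0.5424 -0.2707  0.1498] toolY deg -84.46 ang 210.69 r 0.0769 F [-0.3 -0.6  0.4] gap 49.8 gf 0.0 q6 0.83
to 212.2 [0.3  0.08 4.98] turn -26.7
```

View pics/g5.png

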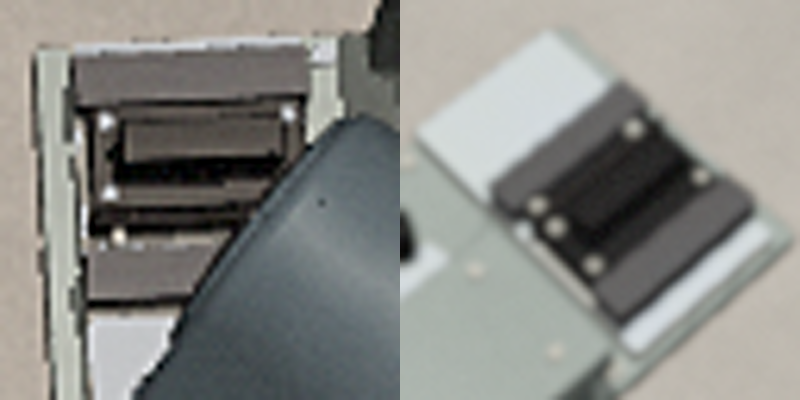

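The facing is now nearly on the casing, with jaw screws at crop (119,236) and the casing's near screw at (110,192). I'll refine the gap with edge profiles at equal height, so parallax cancels.

```bash
cat > gap.py <<'E'
from h import *
xh=np.array([np.cos(.073),np.sin(.073)]);O=np.array([.5981,-.0919])
def vx(p,z):return float((plane("top",p,z)[:2]-O)@xh*1e3)
def gap(f):
    g=cv2.cvtColor(cv2.imread(f),cv2.COLOR_BGR2GRAY).astype(float)
    # casing left screws: subpixel centroids
    def spot(x,y,r=2):
        w=g[y-r:y+r+1,x-r:x+r+1];w=np.clip(w-np.median(w)-15,0,None);Y,X=np.mgrid[y-r:y+r+1,x-r:x+r+1];return (w*X).sum()/w.sum(),(w*Y).sum()/w.sum()
    n,fr=vx(spot(339,180),.07),vx(spot(339,169),.07)
    # jaw near edge (grey->bed) and front edge, 10 columns
    F=[];N=[]
    for x in range(338,347):
        c=g[:,x];s=np.interp(np.arange(180,225,.1),np.arange(400),c);F.append(s)
    return n,fr,g[180:222,338:347]
for f in("pics/top4.png","pics/top5.png"):
    n,fr,b=gap(f);print(f,"casing screws vise x",round(n,1),round(fr,1));print(b.mean(1).astype(int).tolist());print(b[:,1].astype(int).tolist())
print("mm per row at row 195:",vx((342,195),.071)-vx((342,196),.071),"x at row 190,200:",vx((342,190),.071),vx((342,200),.071))
E
python3 gap.py
```

```text
pics/top4.png casing screws vise x 23.5 64.4
[119, 120, 86, 14, 8, 79, 169, 212, 145, 22, 27, 40, 125, 160, 118, 108, 111, 110, 111, 115, 118, 119, 31, 36, 115, 162, 205, 199, 199, 190, 172, 155, 144, 141, 130, 119, 114, 104, 90, 78, 68, 67]
[235, 224, 67, 24, 0, 68, 168, 211, 162, 23, 33, 5, 68, 153, 113, 107, 112, 107, 114, 120, 119, 118, 51, 27, 103, 163, 206, 197, 199, 195, 200, 197, 197, 196, 197, 202, 204, 209, 168, 10, 38, 54]
pics/top5.png casing screws vise x 23.5 64.4
[119, 120, 86, 18, 42, 39, 20, 82, 134, 130, 108, 110, 111, 109, 111, 114, 118, 109, 10, 78, 160, 206, 198, 197, 196, 197, 197, 198, 200, 187, 158, 157, 142, 142, 128, 120, 109, 96, 87, 74, 70, 66]
[234, 223, 67, 28, 38, 38, 1, 39, 78, 84, 110, 111, 109, 110, 112, 115, 119, 119, 0, 70, 164, 206, 199, 198, 197, 197, 195, 197, 197, 198, 195, 198, 196, 198, 199, 200, 209, 209, 123, 21, 50, 56]
mm per row at row 195: 3.4818059149568086 x at row 190,200: -10.72519680179624 -45.55846652797632
```

```bash
cat > edge.py <<'E'
from gap import vx
import cv2,numpy as np,sys
def edge(f,cols,r0,r1,z,th=70,down=True):
    g=cv2.cvtColor(cv2.imread(f),cv2.COLOR_BGR2GRAY).astype(float);o=[]
    for x in cols:
        c=g[:,x]
        for r in range(r0,r1):
            if (c[r]>th>=c[r+1]):
                o.append(vx((x,r+(c[r]-th)/(c[r]-c[r+1])),z));break
    return np.round(np.median(o),1),np.round(np.std(o),1),len(o)
print("moving jaw near edge: start",edge("pics/top0.png",range(339,372),210,222,.071),"4:",edge("pics/top4.png",range(337,350),195,206,.071),"5:",edge("pics/top5.png",range(337,350),191,202,.071))
for f in("0","4","5"):print("fixed jaw near edge",edge(f"pics/top{f}.png",range(338,366),162,170,.072))
E
python3 edge.py|tail -4
```

```text
moving jaw near edge: start (np.float64(-98.6), np.float64(0.7), 33) 4: (np.float64(-51.2), np.float64(0.5), 13) 5: (np.float64(-36.2), np.float64(0.6), 13)
fixed jaw near edge (np.float64(74.7), np.float64(0.7), 28)
fixed jaw near edge (np.float64(74.5), np.float64(0.8), 27)
fixed jaw near edge (np.float64(74.3), np.float64(1.0), 28)
```

The fixed jaw edge measures 74.6 against a true 75, so the method is good. The opening at the start was about 124 mm and the gap now is about 1.3 mm. The target is about 7.8 mm more jaw travel, or 45° of wheel, for roughly 26 N. I grasp the fifth grip.

carry_out(
  targets=[
    [[0.25,0.05,1.5,0,0,-7,5],[0.25,0.05,3.2,0,0,-14,5],[0.25,0.05,4.5,0,0,-21,5],[0.25,0.05,5.0,0,0,-26.5,5],[0.25,0.05,5.0,0,0,-26.5,3.5],[0.25,0.05,5.0,0,0,-26.5,1.5],[0.25,0.05,5.0,0,0,-26.5,1.5],[0.25,0.05,5.0,0,0,-26.5,1.5],[0.25,0.05,5.0,0,0,-26.5,1.5]],
  ],
)

```text
t: 20.42
tcp_pos: [0.5454, -0.2698, 0.1005]
tool_rot: [0.962, 0.275, 0.0, -0.0]
force: [0.5, 0.7, -1.8]
finger_gap: 0.269
gripper_force: 39.9
```

```bash
python3 -c "
from st import *
arc(40,10)"
```

```text
t 20.42 p [ 0.5454 -0.2698  0.1005] toolY deg -58.12 ang 211.28 r 0.0738 F [ 0.5  0.7 -1.8] gap 23.0 gf 39.9 q6 0.37
[0.02, -0.51] 4.0; [0.08, -1.03] 8.0; [0.18, -1.53] 12.0; [0.31, -2.03] 16.0; [0.47, -2.52] 20.0; [0.67, -3.0] 24.0; [0.9, -3.46] 28.0; [1.16, -3.9] 32.0; [1.45, -4.32] 36.0; [1.78, -4.73] 40.0;
```

carry_out(
  targets=[
    [[0.02,-0.52,0,0,0,4,1.5],[0.08,-1.03,0,0,0,8,1.5],[0.17,-1.54,0,0,0,12,1.5]],
  ],
)

```text
t: 20.67
tcp_pos: [0.5389, -0.2565, 0.1005]
tool_rot: [0.985, 0.172, 0.0, 0.001]
force: [0.6, -0.8, -2.2]
finger_gap: 0.268
gripper_force: 40.1
```

carry_out(
  targets=[
    [[0.02,-0.52,0,0,0,4,1.5],[0.08,-1.03,0,0,0,8,1.5],[0.17,-1.54,0,0,0,12,1.5]],
  ],
)

```text
t: 20.92
tcp_pos: [0.5351, -0.2417, 0.1005]
tool_rot: [0.998, 0.068, 0.0, 0.001]
force: [-0.7, -0.9, -2.5]
finger_gap: 0.271
gripper_force: 40.1
```

carry_out(
  targets=[
    [[0.02,-0.52,0,0,0,4,1.5],[0.08,-1.03,0,0,0,8,1.5],[0.17,-1.54,0,0,0,12,1.5]],
  ],
)

```text
t: 21.17
tcp_pos: [0.5344, -0.2264, 0.1005]
tool_rot: [0.999, -0.036, 0.0, 0.001]
force: [-1.6, -2.9, -2.2]
finger_gap: 0.267
gripper_force: 40.1
```

```bash
python3 -c "
from st import *
state()
cv2.imwrite('pics/top6.png',cams.snapshot('top')[:,:,::-1])
from edge import edge
for c in (range(337,348),):print(edge('pics/top6.png',c,185,199,.071))"|tail -2
```

```text
fixed jaw near edge (np.float64(74.3), np.float64(1.0), 28)
(np.float64(-29.3), np.float64(6.8), 11)
```

The force is rising as expected: about 2.9 N tangential against about 0.8 N at the start. The wheel is at about 6.95 rad, some 0.53 rad past contact. I add 6° more and pause.

carry_out(
  targets=[
    [[0.01,-0.39,0,0,0,3,1.5],[0.04,-0.78,0,0,0,6,1.5],[0.04,-0.78,0,0,0,6,1.5],[0.04,-0.78,0,0,0,6,1.5]],
  ],
)

```text
t: 21.55
tcp_pos: [0.5355, -0.2182, 0.1005]
tool_rot: [0.996, -0.087, 0.0, 0.0]
force: [-1.9, -1.3, -0.8]
finger_gap: 0.264
gripper_force: 40.3
```

```bash
python3 -c "
from st import *
state()"
```

```text
t 21.55 p [ 0.5355 -0.2182  0.1005] toolY deg -99.96 ang 169.67 r 0.0743 F [-1.9 -1.3 -0.8] gap 22.5 gf 40.3 q6 1.16
```

carry_out(
  targets=[
    [[0,0,0,0,0,0,5],[0,0,0,0,0,0,5],[0,0,0,0,0,0,5],[0,0,-2,0,0,0,5],[0,0,-5.5,0,0,0,5],[0,0,-9,0,0,0,5],[3,0,-11,0,0,0,5],[3,3,-13,0,0,0,5],[3,7,-13,0,0,0,5],[3,11,-13,0,0,0,5],[3,14,-13,0,0,0,5],[3,14,-13,0,0,0,5]],
  ],
)

```text
t: 22.55
tcp_pos: [0.54, -0.3677, 0.2307]
tool_rot: [0.996, -0.09, 0.001, 0.003]
force: [0.1, 0.4, -0.3]
finger_gap: 0.585
gripper_force: 0.0
```

```bash
python3 - <<'E' | tail -12
from st import *
p,M=state()
t,sc=cams.snapshot("top"),cams.snapshot("scene");cv2.imwrite("pics/top7.png",t[:,:,::-1]);cv2.imwrite("pics/scene7.png",sc[:,:,::-1])
z=lambda im,x,y,w,h:cv2.resize(im[y:y+h,x:x+w,::-1],(400,400),interpolation=cv2.INTER_CUBIC)
cv2.imwrite("pics/g7.png",np.hstack([z(t,322,140,128,96),z(sc,225,200,110,110)]))
from edge import edge
for a,b in((337,347),(337,355),(337,370)):print(edge('pics/top7.png',range(a,b),190,199,.071))
g=cv2.cvtColor(cv2.imread("pics/top7.png"),cv2.COLOR_BGR2GRAY);print(g[178:200,340:346].tolist())
E
```

```text
pics/top5.png casing screws vise x 23.5 64.4
[119, 120, 86, 18, 42, 39, 20, 82, 134, 130, 108, 110, 111, 109, 111, 114, 118, 109, 10, 78, 160, 206, 198, 197, 196, 197, 197, 198, 200, 187, 158, 157, 142, 142, 128, 120, 109, 96, 87, 74, 70, 66]
[234, 223, 67, 28, 38, 38, 1, 39, 78, 84, 110, 111, 109, 110, 112, 115, 119, 119, 0, 70, 164, 206, 199, 198, 197, 197, 195, 197, 197, 198, 195, 198, 196, 198, 199, 200, 209, 209, 123, 21, 50, 56]
mm per row at row 195: 3.4818059149568086 x at row 190,200: -10.72519680179624 -45.55846652797632
moving jaw near edge: start (np.float64(-98.6), np.float64(0.7), 33) 4: (np.float64(-51.2), np.float64(0.5), 13) 5: (np.float64(-36.2), np.float64(0.6), 13)
fixed jaw near edge (np.float64(74.7), np.float64(0.7), 28)
fixed jaw near edge (np.float64(74.5), np.float64(0.8), 27)
fixed jaw near edge (np.float64(74.3), np.float64(1.0), 28)
(np.float64(-29.4), np.float64(0.5), 10)
(np.float64(-28.6), np.float64(0.8), 18)
(np.float64(-28.6), np.float64(0.7), 33)
[[8, 13, 16, 13, 3, 11], [63, 30, 37, 42, 33, 37], [164, 84, 92, 93, 100, 94], [131, 80, 91, 90, 90, 90], [80, 87, 97, 95, 94, 98], [26, 17, 14, 11, 9, 10], [45, 47, 45, 46, 46, 45], [42, 42, 44, 38, 38, 35], [79, 61, 12, 8, 24, 29], [145, 148, 74, 68, 93, 99], [118, 118, 120, 118, 121, 119], [115, 114, 112, 113, 115, 114], [111, 115, 117, 113, 113, 112], [111, 116, 112, 113, 114, 111], [115, 111, 114, 117, 116, 116], [117, 119, 117, 113, 117, 118], [121, 123, 121, 119, 120, 118], [122, 115, 112, 93, 91, 92], [11, 8, 20, 13, 11, 17], [89, 89, 87, 89, 87, 89], [169, 170, 171, 168, 170, 169], [209, 209, 208, 210, 210, 210]]
```

View pics/g7.png

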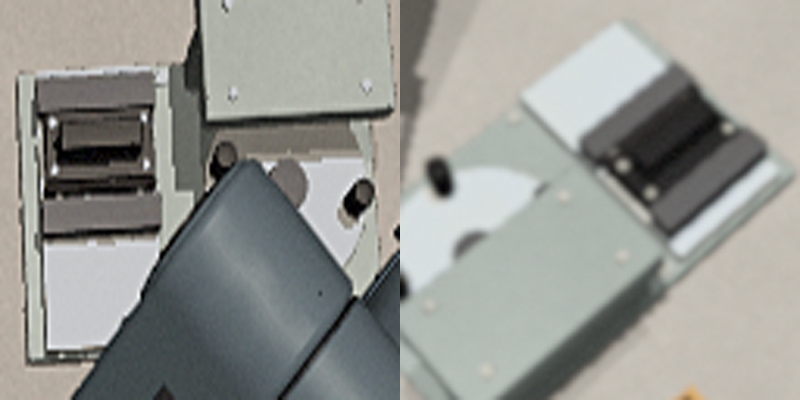

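The final view shows the casing square against the fixed jaw with the facing pressed on it. Jaw travel is 70.0 mm by image and 70.7 mm by wheel angle. That is about 6 mm of spring compression, or roughly 23 N of clamping, inside the 15–35 N window. The gripper is open and clear, so I'm handing in.

```bash
python3 -c "
from station import sign_off
print(sign_off())"
```

```text
the job is handed in; nothing more can be done
None
```

The casing lies flat and square against the fixed jaw, clamped at an estimated 23 N (worked out from jaw travel, not measured directly); everything was let go, and the job was handed in at about 22.7 s.

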